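Brush the offcuts off the work board and set the mounting block to the fence

ROBOT

A 7-joint arm with a two-finger parallel gripper is mounted at the origin on the work surface. World frame = base frame: x ahead of the robot, y to its left, z up, the work surface at z = 0. Lengths are in mm, angles in rad, forces in N, time in s.
With the tool pointing down it reaches from about 400 to 925 mm from the base axis. Payload 5.6 kg.
Tool frame: the origin (TCP) lies on the centre line of the jaws, within the pads' length; the fingertips stand 22 mm ahead of it and the grasp point (between the pads) lies 3 mm ahead of it; z points along the fingers, y is the direction in which the jaws open and shut (so a half turn about z gives the same grasp; the last joint's range is limited). The gripper opens to 85 mm and grips with 20 to 120 N. Pads are 22 mm wide; open, the fingers measure 114 mm over their backs; the gripper's body (76 mm by 85 mm) begins 54 mm behind the grasp point. The pads swing forward as they close: fully open they stand 13 mm farther back than shut.
Start: joints at [1.192, 0.468, -0.012, 1.603, 0.006, 1.071, -0.056], TCP at [214.151, -613.716, 253.29] pointing down, gripper open.
Joint ranges: [-2.53, 2.53], [-0.31, 2.02], [-1.57, 1.55], [0.28, 2.44], [-1.29, 4.43], [0.15, 1.84], [-2.92, 2.92]. Speed limits (rad/s): [2.57, 2.57, 3.14, 3.14, 3.14, 3.14, 3.14].

INTERFACE

Orientations are given as a unit quaternion [x, y, z, w].
In Python, from bench import bot gives the robot as it stands.
- The arm moves only by the shell command python3 -m jog 'ROWS' [FORCE]. ROWS is JSON, one flat list of numbers, 5 for each row, row after row: the shift along the tool's x, y, z in mm, then the turn about the tool's z in rad, then the closure in counts, from 0 (fully open) to 255 (shut). In form: [x, y, z, roll, jaw, x, y, z, roll, jaw, ...]. A call has 1 to 5 rows; each row is the pose to reach, as a shift and turn from the pose commanded when the call began, along the tool's axes at that moment; what a row does not reach only later rows make up. A row lasts 1/10 s, in which the tool goes at most 50 mm and 8.59 degrees, less where a joint would pass 70% of its speed; a pose out of reach is approached as far as the arm can. A call with a gripper value outside its range is refused whole. The fingers move at their own pace and stop on an object; FORCE is the grip in N (left out, the last holds). Time passes only in rows, so rows that repeat a pose let the fingers close. It gives the time, the measured TCP pose, the force and the opening at its end, in the units of the state.
- bot.read_state(): the state, without advancing time (a new reading comes with each control period).
- bot.grab_frame(name): name is "side" or "top" or "wrist"; returns a dict with "image" (420x560x3 uint8, blue, green, red), "K" (3x3 intrinsics, pixels), "D" ([k1, k2, p1, p2, k3] as OpenCV has them; the pictures are not rectified), "position" and "orientation" of the camera in the world. Camera axes: x right, y down, z forward; pixel columns grow to the right and rows downward; lengths in mm; the calibration is good to about 2 mm. A picture is of the moment at which its call begins. There is no depth.
- bot.hand_in(): hands the job in, once; it reports no verdict.
The state is a dict: "t": time; "joint_pos": joint angles; "qd": joint speeds; "effort": joint torques, N m; "ee_pos": TCP position; "ee_rot": TCP orientation; "wrist_force": force on the tool from outside, world axes, zero at the start; "torque": the same for the moment, N m; "grip_width": opening from 0.0 (shut) to 1.0 (fully open).
Only numpy, scipy, OpenCV 4.12 (cv2) and the standard library are available. Lean on these libraries where they do the work, as an engineer would, in place of code of your own. Each camera call takes 0.05 s, during which the arm holds its last target.

TASK

Take the hand brush from its rest and use it to sweep all three offcuts off the raised work board into the red scrap tray, without touching the offcuts with the gripper. Then slide the dark wooden mounting block, without lifting it, back across the cleared board until it sits flush against the fence, and leave the brush standing bristles-down in its rest. Do not push the other things on the bench about.

Things in the scene. Friction and masses are not known exactly. Their poses are not given: they have to be found in the camera images.
- board: Fixed raised work board with a grey top, top surface 60 mm above the table. Origin: on the table, under the front face of the fence, mid-width; z up. The fence is a dark bar along the whole back edge, from x = 0 to +20 mm, top at 100 mm. The top surface runs from x = -210 mm (front edge, towards the robot) to the fence at x = 0 and from y = -90 to +90 mm. The side edges are open and a tray stands against each. Which tray is at +y and which at -y varies.
- scrap_tray: Fixed red open tray, 190 (x) by 130 (y) by 56 mm high, 4 mm walls and floor, 1 mm from a side edge of the board, its rim 4 mm below the board's top; same yaw as the board. Origin: centre of the underside, z up. Its centre lies at board x = -57.5 mm, y = +156 or -156 mm.
- fixings_tray: Fixed blue open tray of the same size, at the other side edge of the board, holding steel angle brackets (all below its rim). Not for scrap. Origin: centre of the underside, z up. 
- scrap_pine: Loose pale wood offcut, 70 (x) by 34 (y) by 28 mm high, 35 to 70 g. Origin: centre of the underside, z up. The three offcuts start on the board in a row along y between fence and block, long sides roughly along board x, all within board x -112 to -3 mm and y -85 to +85 mm.
- scrap_alu: Loose aluminium U-channel offcut, 68 (x) by 32 (y) by 30 mm high, open upwards, 50 to 100 g. Origin: centre of the underside, z up. 
- scrap_ply: Loose L-shaped plywood offcut, 64 (x) by 36 (y) by 22 mm high, 28 to 56 g. Origin: about the centre of the underside, z up.
- block: Loose dark wooden mounting block, 50 (x) by 110 (y) by 35 mm high, 110 to 230 g, lying on the front part of the board. Origin: centre of the underside, z up. Flush against the fence its centre is at board x = -25 mm with its x axis along the board's.
- brush: Loose block brush, 0.18 kg, standing bristles-down in its rest; rigid. Origin: centre of the bristle tips' underside, z up. Bristles and wooden back: 100 (x) by 45 (y) mm, up to z = 53 mm. On top a straight dark grip rib along x, 90 long by 24 wide (y), from z = 53 to 96 mm: pinch it across y. Symmetrical under a half turn.
- rest: Fixed shallow aluminium rest for the brush, outside 132 (x) by 76 (y) mm, inside 124 by 68 mm, floor 6 mm above the table, rim 18 mm. Origin: centre of the underside, z up. The brush stands on its floor, x axis along the rest's x (either way round).
- hammer: Bystander: claw hammer lying on the table to the right.
- pliers: Bystander: yellow-handled pliers lying flat, about 150 mm, to the right, nearer the robot than the trays.
- awl: Bystander: stainless awl lying flat, about 165 mm.
- mug: Bystander: blue mug, 80 mm across, 90 mm high.
- tape: Bystander: orange tape measure, 70 by 36 by 62 mm.
Things that resemble listed ones, but are neither listed nor needed, are in the scene too. What is shaped like the scrap_ply but yellow is not meant.

How it is judged (in metres and radians):
On the way, in this order (a step that is already met when the one before it is completed fails the run):
1. the brush is lifted out of its rest (z of brush in the frame of rest above 0.03 m), for 0.1 s.
2. all three offcuts lie in the red scrap tray (x of scrap_pine in the frame of scrap_tray between -0.091 and 0.091 m and y of scrap_pine in the frame of scrap_tray between -0.061 and 0.061 m and z of each of scrap_pine, scrap_alu, scrap_ply in the frame of scrap_tray below 0.075 m and x of scrap_alu in the frame of scrap_tray between -0.091 and 0.091 m and y of scrap_alu in the frame of scrap_tray between -0.061 and 0.061 m and x of scrap_ply in the frame of scrap_tray between -0.091 and 0.091 m and y of scrap_ply in the frame of scrap_tray between -0.061 and 0.061 m), for 0.2 s.
3. the mounting block sits flush against the fence (x of block in the frame of board above -0.03 m and y of block in the frame of board between -0.06 and 0.06 m and z of block in the frame of board between 0.055 and 0.065 m and angle between the x axis of block and the x axis of board, either way round below 0.08 rad), for 0.2 s.
At the end, for the whole second after the job is handed in: Offcut centres inside the red tray, under 75 mm above its underside; block on the board, within 5 mm of the fence, square within 0.08 rad, within 60 mm of mid-width; brush bristles-down on the floor of its rest, within 20 mm of its middle, tilt under 0.12 rad; all at rest (all of step 2 and all of step 3 and x of brush in the frame of rest between -0.02 and 0.02 m and y of brush in the frame of rest between -0.02 and 0.02 m and z of brush in the frame of rest below 0.012 m and angle between brush's own z axis and vertical below 0.12 rad and linear speed of each of scrap_pine, scrap_alu, scrap_ply, block, brush below 0.02 m/s); the robot touches nothing.
It fails at once if the gripper or arm touches an offcut (contact force between any of the fingers, the arm and scrap_pine above 1 N or contact force between any of the fingers, the arm and scrap_alu above 1 N or contact force between any of the fingers, the arm and scrap_ply above 1 N).
It fails at once if the mounting block is lifted more than 20 mm off the board (z of block in the frame of board above 0.08 m).
It fails at once if a bystander is moved more than 40 mm (distance of any of hammer, pliers, awl, mug, tape from where it was at the start of the episode above 0.04 m).
It also fails if it takes over 54 s, if anything falls off the work surface, if the arm or the gripper's body presses on something with over 40 N, if the wrist force passes 120 N, or if a joint passes its speed limit or range.

## Working session

There is one attempt and no reset: what is moved stays moved. The work goes in short steps, Python scripts to look and compute and a shell command to move; the robot and the scene stay as the last step left them, time stands still between calls to the robot, and variables do not carry over. Pictures are saved under pics/ and viewed, and the job is handed in when it is done.

```bash
ls; mkdir -p pics; python3 - <<'E'
from bench import bot
import cv2
s=bot.read_state();print(s)
for n in("side","top","wrist"):
    f=bot.grab_frame(n);cv2.imwrite(f"pics/a_{n}.png",f["image"]);print(n,f["K"],f["D"],f["position"],f["orientation"])
E
```

```text
pics
{'t': 0.0, 'joint_pos': array([ 1.19199162,  0.46836669, -0.01160901,  1.60364703,  0.00597719,
        1.07144669, -0.05625381]), 'qd': array([ 0.00129062, -0.00061594,  0.00082929,  0.00049151, -0.00035403,
       -0.00066059,  0.00087012]), 'effort': array([-2.00019181e-04, -5.32395637e+01,  2.14657711e-02, -2.51306444e+01,
        1.14549359e-02,  7.91130384e-03, -1.01846041e-05]), 'ee_pos': array([ 213.96012023, -613.19971271,  252.33543104]), 'ee_rot': array([ 9.85938997e-01,  1.67103124e-01, -2.04462364e-04, -8.93450311e-04]), 'wrist_force': array([ 0.43034679, -0.3534897 , -0.41233712]), 'torque': array([ 0.02259093, -0.00196007,  0.01628877]), 'grip_width': 1.0025409330689803}
side [[524.90019339   0.         275.06993793]
 [  0.         524.90019339 200.40137594]
 [  0.           0.           1.        ]] [-0.13255295  0.          0.          0.          0.        ] [ 508.08700081 1533.81861958 1057.19408776] [-0.03362621  0.87538009 -0.48224258  0.0045896 ]
top [[514.33109402   0.         284.78356803]
 [  0.         514.33109402 205.34725353]
 [  0.           0.           1.        ]] [-0.08065741  0.          0.          0.          0.        ] [ 297.29608894   -4.10583723 1427.04969447] [-0.68325888  0.72276906 -0.07664064  0.06991712]
wrist [[298.82363977   0.         285.34736188]
 [  0.         298.82363977 212.49777937]
 [  0.           0.           1.        ]] [0.01175072 0.         0.         0.         0.        ] [ 286.83189432 -588.20769477  373.26654827] [ 0.80602467 -0.57182204 -0.08922118  0.12402972]
```

View pics/a_top.png

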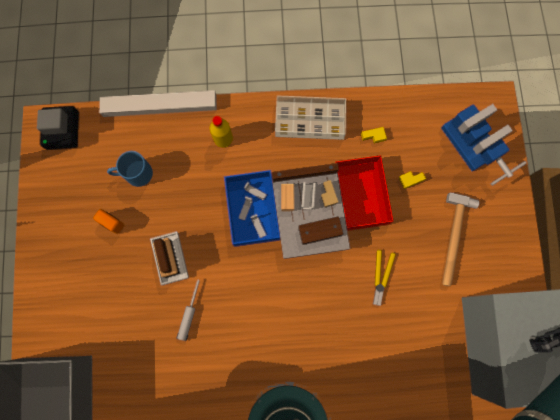

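View pics/a_side.png

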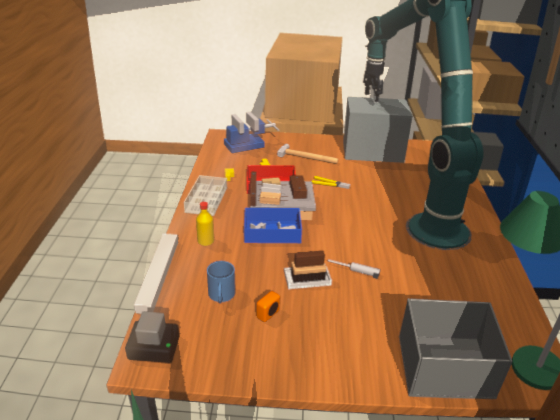

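View pics/a_wrist.png

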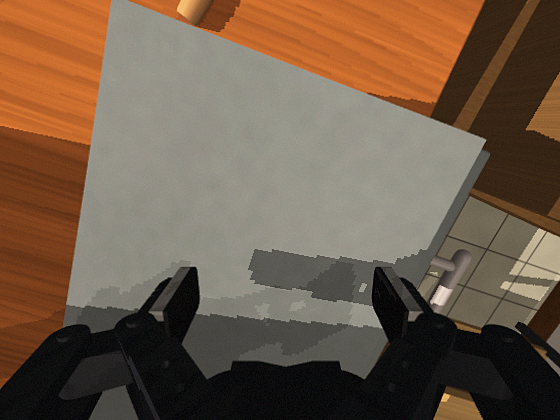

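The top view shows the board around (312,215), the red tray on its right at (365,193), the blue tray at (253,208), the brush in its rest at (169,258), and the block at (320,231). The yellow L-shaped pieces at (374,134) and (412,179) are decoys. The real ply is the tan piece at (330,193) on the board. I'll enlarge this to confirm.

```bash
cat > h.py <<'E'
import numpy as np,cv2
from scipy.spatial.transform import Rotation as R
def ray(f,uv):
    p=cv2.undistortPoints(np.array(uv,float).reshape(-1,1,2),f["K"],np.array(f["D"])).reshape(-1,2)
    d=np.c_[p,np.ones(len(p))]
    return np.array(f["position"]),R.from_quat(f["orientation"]).apply(d)
def onz(f,uv,z):
    o,d=ray(f,uv); return (o+d*((z-o[2])/d[:,2])[:,None])[:,:2]
def proj(f,P):
    r=R.from_quat(f["orientation"]).inv()
    P=r.apply(np.array(P,float).reshape(-1,3)-f["position"])
    return cv2.projectPoints(P,np.zeros(3),np.zeros(3),f["K"],np.array(f["D"]))[0].reshape(-1,2)
def crop(f,x0,y0,x1,y1,k,name):
    cv2.imwrite(name,cv2.resize(f["image"][y0:y1,x0:x1],None,fx=k,fy=k,interpolation=cv2.INTER_CUBIC))
E
python3 - <<'E'
from bench import bot
from h import *
import pickle
f=bot.grab_frame("top");g=bot.grab_frame("side")
pickle.dump((f,g),open("f0.pkl","wb"))
crop(f,215,140,405,270,4,"pics/b1.png")
crop(f,140,225,215,350,4,"pics/b2.png")
crop(g,235,155,355,295,4,"pics/b3.png")
E
```

```text
(no output)
```

View pics/b1.png

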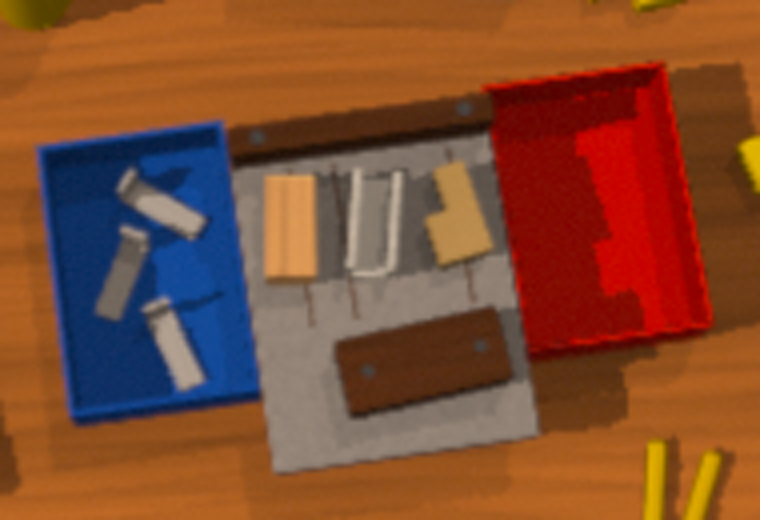

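View pics/b2.png

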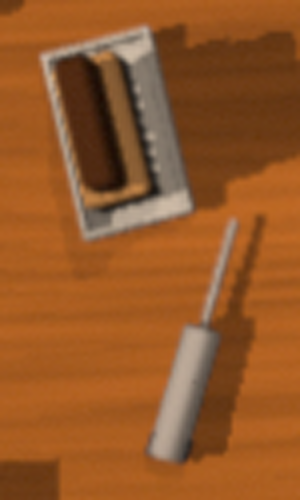

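View pics/b3.png

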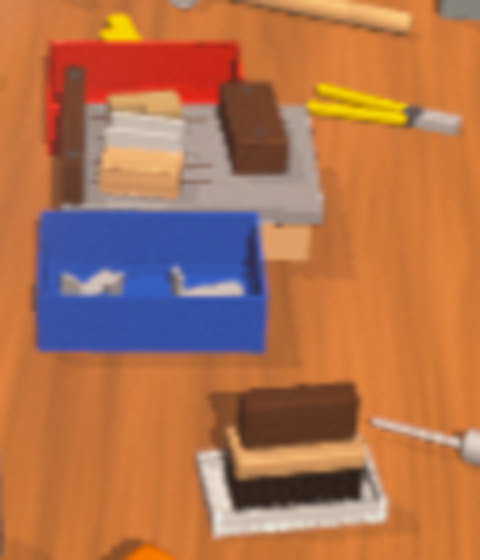

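```bash
python3 - <<'E'
from h import *
import pickle
f,g=pickle.load(open("f0.pkl","rb"))
def c(pts,x0,y0,k=4): return (np.array(pts,float)+.5)/k-.5+[x0,y0]
def rep(n,p):
    print(n,p.round(1).tolist(),"c",p.mean(0).round(1),"sides",[round(float(np.linalg.norm(p[i]-p[(i+1)%4])),1) for i in range(4)],"ang",[round(float(np.degrees(np.arctan2(*(p[(i+1)%4]-p[i])[::-1]))),1) for i in range(4)])
B=lambda q,z:onz(f,c(q,215,140),z)
rep("board",B([(275,472),(538,435),(490,135),(233,165)],60))
rep("red",B([(487,88),(663,65),(710,328),(527,355)],56))
rep("blue",B([(40,147),(222,123),(260,398),(75,422)],56))
rep("block",B([(336,343),(497,308),(512,378),(351,415)],95))
rep("pine",B([(265,175),(316,175),(316,281),(265,281)],88))
rep("alu",B([(355,170),(404,170),(392,275),(347,275)],90))
rep("ply",B([(430,168),(463,160),(492,250),(440,266)],82))
rep("fence",B([(231,130),(490,95),(492,130),(233,165)],100))
C=lambda q,z:onz(f,c(q,140,225),z)
rep("rest",C([(42,57),(150,27),(192,210),(85,240)],18))
rep("rib",C([(53,62),(92,52),(122,182),(84,192)],96))
rep("back",C([(113,50),(151,185),(85,208),(55,62)],53))
# side
G=lambda q,z:onz(g,c(q,235,155),z)
rep("rib side",G([(240,392),(355,383),(357,430),(246,445)],96))
E
```

```text
board [[443.1, -13.6], [457.8, -190.6], [666.7, -174.6], [655.2, 3.3]] c [555.7 -93.9] sides [177.6, 209.6, 178.3, 212.8] ang [-85.3, 4.4, 93.7, -175.4]
red [[701.6, -175.6], [711.8, -300.0], [524.2, -314.2], [512.9, -188.1]] c [ 612.6 -244.5] sides [124.8, 188.0, 126.6, 189.2] ang [-85.4, -175.7, 95.2, 3.8]
blue [[676.5, 135.7], [686.6, 9.4], [493.8, -6.4], [484.5, 118.4]] c [585.3  64.3] sides [126.7, 193.4, 125.1, 192.8] ang [-85.4, -175.3, 94.3, 5.1]
block [[521.8, -58.1], [539.1, -165.6], [492.1, -171.8], [473.7, -64.9]] c [ 506.7 -115.1] sides [108.9, 47.5, 108.5, 48.5] ang [-80.8, -172.5, 99.7, 8.1]
pine [[639.7, -17.9], [637.8, -52.1], [565.4, -47.7], [567.2, -13.9]] c [602.5 -32.9] sides [34.2, 72.6, 33.9, 72.6] ang [-93.2, 176.6, 86.8, -3.2]
alu [[639.3, -78.3], [637.5, -111.2], [566.2, -98.3], [567.9, -68.4]] c [602.7 -89.1] sides [32.9, 72.5, 29.9, 72.1] ang [-93.2, 169.7, 86.8, -7.9]
ply [[640.0, -129.5], [644.3, -152.2], [581.1, -166.9], [572.1, -131.3]] c [ 609.4 -145. ] sides [23.1, 64.9, 36.7, 67.8] ang [-79.2, -166.9, 104.1, 1.5]
fence [[668.9, 3.2], [683.7, -171.8], [659.3, -171.2], [644.7, 3.1]] c [664.1 -84.2] sides [175.6, 24.4, 174.9, 24.2] ang [-85.2, 178.6, 94.8, 0.2]
rest [[519.5, 352.5], [536.5, 276.8], [408.5, 250.1], [391.9, 323.8]] c [464.1 300.8] sides [77.6, 130.8, 75.6, 130.8] ang [-77.3, -168.2, 102.7, 12.7]
rib [[503.6, 325.5], [508.8, 299.7], [422.8, 281.1], [417.6, 305.9]] c [463.2 303.1] sides [26.3, 88.0, 25.4, 88.2] ang [-78.5, -167.8, 101.8, 12.8]
back [[516.2, 295.2], [423.8, 270.9], [410.8, 315.4], [510.1, 334.8]] c [465.2 304.1] sides [95.6, 46.4, 101.2, 40.0] ang [-165.3, 106.3, 11.0, -81.3]
rib side [[504.7, 300.2], [419.1, 281.4], [418.4, 337.1], [498.4, 361.5]] c [460.1 320. ] sides [87.6, 55.8, 83.6, 61.6] ang [-167.6, 90.8, 16.9, -84.1]
```

Every measured size matches the listing. The board origin is about (658.5, -85.5) with yaw about 4.6°, red is on the -y side, and the brush is at (463.5, 302.5) with yaw 12.7°. Next is a helper that gives shifts in tool axes.

```bash
cat > d.py <<'E'
import sys
from bench import bot
from h import *
s=bot.read_state()
r=R.from_quat(s["ee_rot"]);p=s["ee_pos"]
x=r.apply([1,0,0]);yaw=np.degrees(np.arctan2(x[1],x[0]))
print("t",round(s["t"],2),"p",p.round(1),"yaw",yaw.round(2),"down",r.apply([0,0,1]).round(3),"F",s["wrist_force"].round(1),"grip",round(s["grip_width"],3),"q",s["joint_pos"].round(2))
O=np.array([658.5,-85.5]);a=np.radians(4.6);M=np.array([[np.cos(a),-np.sin(a)],[np.sin(a),np.cos(a)]])
print("board frame",(M.T@(p[:2]-O)).round(1))
for arg in sys.argv[1:]:
    v=[float(k) for k in arg.strip("b").split(",")]
    t=np.array(v[:3])
    if arg[0]=="b": t[:2]=O+M@t[:2]; v[3]+=4.6
    print(arg,"world",t.round(1),"shift",r.inv().apply(t-p).round(1),"roll",round(float(np.radians(yaw-v[3])),3))
E
python3 d.py 520,-200,260,12.7 463.5,302.5,200,12.7
```

```text
t 0.25 p [ 214.1 -613.5  252.8] yaw 19.24 down [-0.     0.001 -1.   ] F [-0.1  0.3  0.8] grip 1.002 q [ 1.19  0.47 -0.01  1.6   0.01  1.07 -0.06]
board frame [-485.3 -490.6]
520,-200,260,12.7 world [ 520. -200.  260.] shift [ 425.1 -289.6   -7. ] roll 0.114
463.5,302.5,200,12.7 world [463.5 302.5 200. ] shift [ 537.3 -782.6   53.5] roll 0.114
```

```bash
python3 -m jog '[40,-27,-2,0,0, 80,-54,-4,0.05,0, 120,-81,-6,0.114,0, 160,-108,-7,0.114,0, 200,-135,-7,0.114,0]'; python3 d.py 520,-200,260,12.7
```

```text
t: 0.75
ee_pos: [359.5, -418.7, 260.6]
ee_rot: [0.994, 0.111, 0.0, 0.0]
wrist_force: [1.1, 0.4, 0.2]
grip_width: 0.997
t 0.75 p [ 359.5 -418.7  260.6] yaw 12.69 down [ 0.    -0.001 -1.   ] F [1.1 0.4 0.2] grip 0.997 q [ 0.87  0.3  -0.08  1.84  0.03  1.01 -0.57]
board frame [-324.8 -308.2]
520,-200,260,12.7 world [ 520. -200.  260.] shift [ 204.7 -178.1    0.5] roll -0.0
```

```bash
python3 -m jog '[37,-32,0,0,0, 74,-64,0,0,0, 111,-96,0,0,0, 148,-128,0,0,0, 185,-160,0,0,0]'; python3 d.py 463.5,302.5,150,12.7
```

```text
t: 1.25
ee_pos: [504.6, -221.9, 260.5]
ee_rot: [0.994, 0.111, 0.0, 0.0]
wrist_force: [0.9, -0.3, -0.1]
grip_width: 1.002
t 1.25 p [ 504.6 -221.9  260.5] yaw 12.69 down [ 0. -0. -1.] F [ 0.9 -0.3 -0.1] grip 1.002 q [ 0.52  0.31 -0.2   1.83  0.07  1.01 -1.06]
board frame [-164.3 -123.7]
463.5,302.5,150,12.7 world [463.5 302.5 150. ] shift [  75.  -520.7  110.3] roll -0.0
```

```bash
python3 -m jog '[7,-48,0,0,0, 14,-96,0,0,0, 21,-144,0,0,0, 28,-192,0,0,0, 35,-240,0,0,0]'; python3 d.py 463.5,302.5,150,12.7;  python3 -m jog '[7,-48,0,0,0, 14,-96,0,0,0, 21,-144,10,0,0, 28,-192,30,0,0, 35,-235,60,0,0]'; python3 d.py 463.5,302.5,150,12.7
```

```text
t: 1.75
ee_pos: [484.7, 20.0, 260.5]
ee_rot: [0.994, 0.111, 0.0, 0.0]
wrist_force: [1.5, 0.5, -0.4]
grip_width: 1.0
t 1.75 p [484.7  20.  260.5] yaw 12.69 down [ 0.001 -0.    -1.   ] F [ 1.5  0.5 -0.4] grip 1.0 q [ 0.2   0.21 -0.35  1.97  0.09  0.98 -1.54]
board frame [-164.8  119.1]
463.5,302.5,150,12.7 world [463.5 302.5 150. ] shift [  41.3 -280.3  110.4] roll -0.0
t: 2.25
ee_pos: [468.3, 253.6, 204.1]
ee_rot: [0.994, 0.111, 0.002, -0.001]
wrist_force: [1.5, 0.5, 1.0]
grip_width: 0.999
t 2.25 p [468.3 253.6 204.1] yaw 12.74 down [ 0.004  0.002 -1.   ] F [1.5 0.5 1. ] grip 0.999 q [-0.18  0.38 -0.46  1.91  0.21  0.89 -2.09]
board frame [-162.4  353.3]
463.5,302.5,150,12.7 world [463.5 302.5 150. ] shift [  5.9 -48.7  54.2] roll 0.001
```

```bash
python3 -m jog '[6,-49,20,0,0, 6,-49,50,0,0, 6,-49,50,0,0]'; python3 d.py 463.5,302.5,86,12.7; python3 - <<'E'
from bench import bot
from h import *
f=bot.grab_frame("wrist");cv2.imwrite("pics/c1.png",f["image"])
f=bot.grab_frame("top");crop(f,120,210,240,330,5,"pics/c2.png")
E
```

```text
t: 2.55
ee_pos: [460.1, 299.9, 149.6]
ee_rot: [0.994, 0.112, -0.004, 0.001]
wrist_force: [0.4, -0.7, 0.3]
grip_width: 0.995
t 2.55 p [460.1 299.9 149.6] yaw 12.9 down [-0.007 -0.004 -1.   ] F [ 0.4 -0.7  0.3] grip 0.995 q [-0.29  0.48 -0.44  1.91  0.27  0.82 -2.22]
board frame [-166.9  400.1]
463.5,302.5,86,12.7 world [463.5 302.5  86. ] shift [ 4.4 -1.9 63.5] roll 0.004
```

View pics/c1.png

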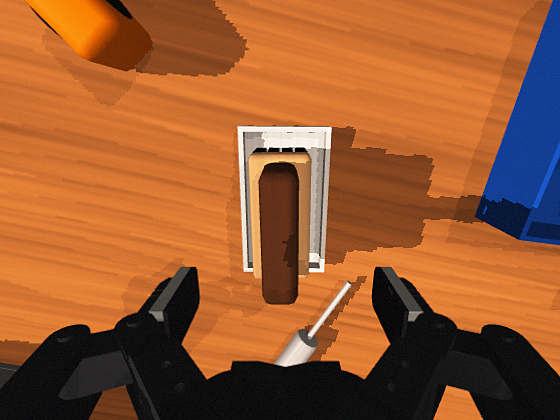

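The rib runs along column ~279, between the jaws, which are centred at ~285. The awl tip at (350,285) lies flat, well below where the fingertips will go. Descending now.

```bash
python3 -m jog '[1,-1,20,0,0, 1,-1,40,0,0, 1,-1,55,0,0, 1,-1,64,0,0, 1,-1,64,0,0]'; python3 d.py 463.5,302.5,86,12.7; python3 -m jog '[0,0,0,0,150, 0,0,0,0,200, 0,0,0,0,255, 0,0,0,0,255, 0,0,0,0,255]' 80;python3 d.py 463.5,302.5,86,12.7
```

```text
t: 3.15
ee_pos: [463.8, 300.2, 88.9]
ee_rot: [0.994, 0.11, -0.0, 0.0]
wrist_force: [-0.1, -0.2, 0.5]
grip_width: 1.0
t 3.15 p [463.8 300.2  88.9] yaw 12.64 down [-0.001 -0.001 -1.   ] F [-0.1 -0.2  0.5] grip 1.0 q [-0.32  0.57 -0.4   1.93  0.33  0.7  -2.27]
board frame [-163.1  400.1]
463.5,302.5,86,12.7 world [463.5 302.5  86. ] shift [ 0.2 -2.3  2.9] roll -0.001
t: 3.65
ee_pos: [463.7, 301.3, 89.5]
ee_rot: [0.994, 0.111, 0.0, -0.0]
wrist_force: [-0.3, 0.7, 2.1]
grip_width: 0.269
t 3.65 p [463.7 301.3  89.5] yaw 12.72 down [ 0.  0. -1.] F [-0.3  0.7  2.1] grip 0.269 q [-0.32  0.57 -0.4   1.93  0.33  0.7  -2.27]
board frame [-163.1  401.2]
463.5,302.5,86,12.7 world [463.5 302.5  86. ] shift [ 0.  -1.2  3.5] roll 0.0
```

```bash
python3 -m jog '[0,0,-20,0,255, 0,0,-50,0,255, 0,0,-90,0,255, 0,0,-120,0,255, 0,0,-120,0,255]'; python3 d.py b-54,115,210,0; python3 - <<'E'
from bench import bot
from h import *
f=bot.grab_frame("wrist");cv2.imwrite("pics/d1.png",f["image"])
f=bot.grab_frame("side");crop(f,220,150,380,300,4,"pics/d2.png")
E
```

```text
t: 4.15
ee_pos: [465.6, 302.7, 213.5]
ee_rot: [0.994, 0.111, 0.004, -0.002]
wrist_force: [0.2, 1.0, -0.7]
grip_width: 0.275
t 4.15 p [465.6 302.7 213.5] yaw 12.7 down [ 0.007  0.004 -1.   ] F [ 0.2  1.  -0.7] grip 0.275 q [-0.26  0.4  -0.47  1.86  0.22  0.93 -2.18]
board frame [-161.1  402.4]
b-54,115,210,0 world [595.5  24.8 210. ] shift [ 65.5 299.6   3.3] roll 0.141
```

View pics/d2.png

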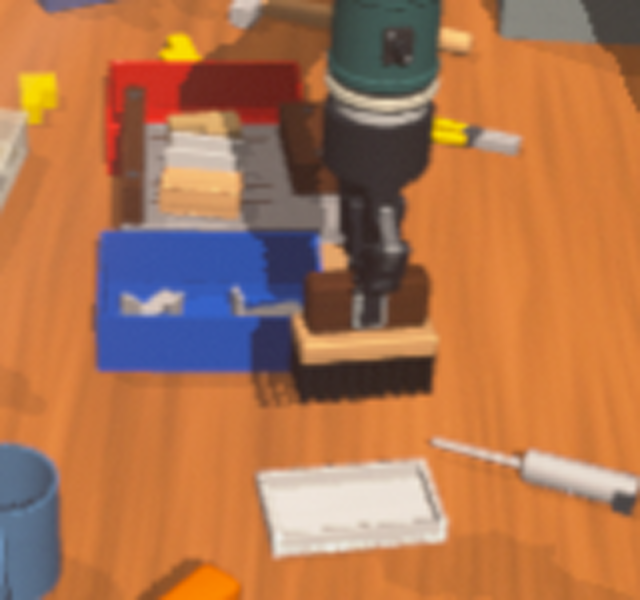

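The brush is out of its rest, hanging level and gripped near the middle of the rib. Moving to beside the pine offcut.

```bash
python3 -m jog '[8,40,0,0,255, 18,85,0,0,255, 28,130,0,0.05,255, 38,175,0,0.1,255, 48,220,0,0.14,255]'; python3 -m jog '[2,1,0,0,255]' ;python3 d.py b-54,116,190,0
```

```text
t: 4.75
ee_pos: [558.2, 94.9, 207.1]
ee_rot: [0.999, 0.04, -0.002, 0.0]
wrist_force: [0.8, 0.7, -1.0]
grip_width: 0.273
t: 4.85
ee_pos: [562.4, 87.5, 206.7]
ee_rot: [0.999, 0.035, -0.002, 0.002]
wrist_force: [0.8, -0.4, -0.8]
grip_width: 0.272
t 4.85 p [562.4  87.5 206.7] yaw 4.01 down [-0.003 -0.005 -1.   ] F [ 0.8 -0.4 -0.8] grip 0.272 q [ 0.07  0.42 -0.36  1.83  0.19  0.93 -1.87]
board frame [-81.9 180.2]
b-54,116,190,0 world [595.4  25.8 190. ] shift [28.7 63.8 16.9] roll -0.01
```

```bash
python3 -m jog '[14,32,5,0,255, 28,63,15,-0.01,255, 29,64,25,-0.01,255, 29,64,25,-0.01,255]' ;python3 d.py b-54,112,150,0; python3 - <<'E'
from bench import bot
from h import *
f=bot.grab_frame("wrist");cv2.imwrite("pics/e1.png",f["image"])
f=bot.grab_frame("top");crop(f,215,140,405,270,4,"pics/e3.png")
f=bot.grab_frame("side");crop(f,220,130,380,280,4,"pics/e2.png")
E
```

```text
t: 5.25
ee_pos: [593.2, 33.7, 180.7]
ee_rot: [0.999, 0.045, -0.003, 0.0]
wrist_force: [-1.7, 1.1, -1.0]
grip_width: 0.274
t 5.25 p [593.2  33.7 180.7] yaw 5.14 down [-0.007 -0.    -1.   ] F [-1.7  1.1 -1. ] grip 0.274 q [ 0.15  0.49 -0.34  1.78  0.2   0.91 -1.76]
board frame [-55.6 124. ]
b-54,112,150,0 world [595.7  21.8 150. ] shift [ 1.7 12.  30.6] roll 0.009
```

View pics/e2.png

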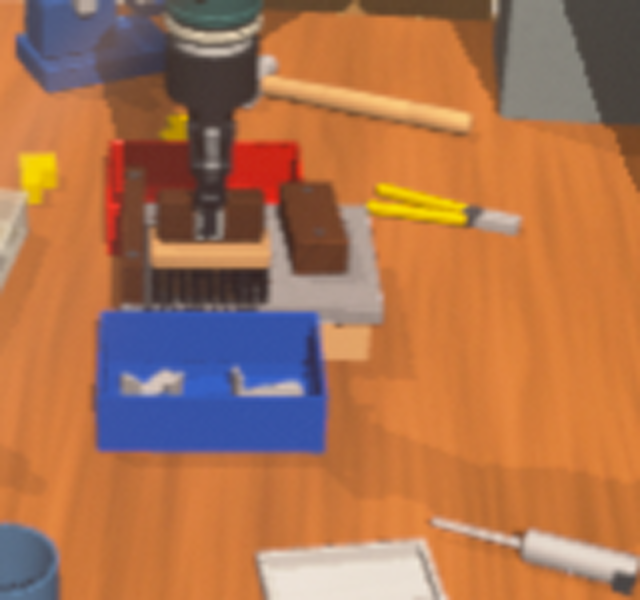

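View pics/e1.png

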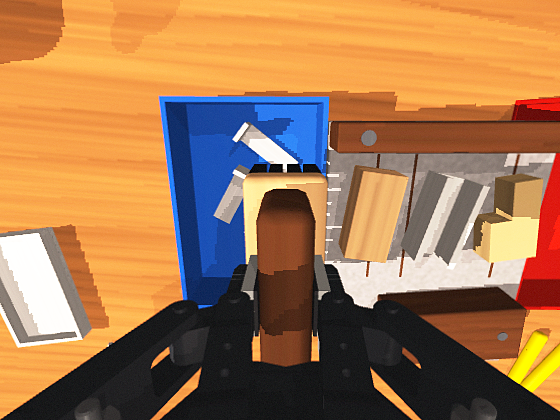

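The brush hangs over the blue tray beside the board, its right face about level with the board edge and clear of the pine. Lowering it to about 4–5 mm above the board.

```bash
python3 -m jog '[1,10,15,0.009,255, 2,12,30,0.009,255, 2,12,31,0.009,255, 2,12,31,0.009,255]' ;python3 d.py b-54,-85,149,0; python3 - <<'E'
from bench import bot
from h import *
f=bot.grab_frame("wrist");cv2.imwrite("pics/e4.png",f["image"])
f=bot.grab_frame("side");crop(f,220,130,380,280,4,"pics/e5.png")
E
```

```text
t: 5.8
ee_pos: [597.6, 23.1, 152.2]
ee_rot: [0.999, 0.041, -0.001, -0.0]
wrist_force: [-0.1, -0.3, -1.3]
grip_width: 0.27
t 5.8 p [597.6  23.1 152.2] yaw 4.74 down [-0.002  0.    -1.   ] F [-0.1 -0.3 -1.3] grip 0.27 q [ 0.15  0.53 -0.32  1.8   0.21  0.85 -1.76]
board frame [-52.  113.1]
b-54,-85,149,0 world [ 611.5 -174.6  149. ] shift [ -2.5 198.1   3.1] roll 0.002
```

View pics/e5.png

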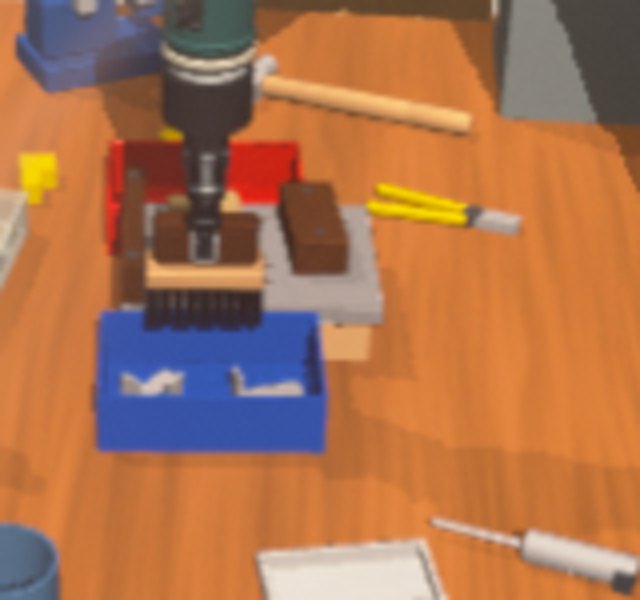

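View pics/e4.png

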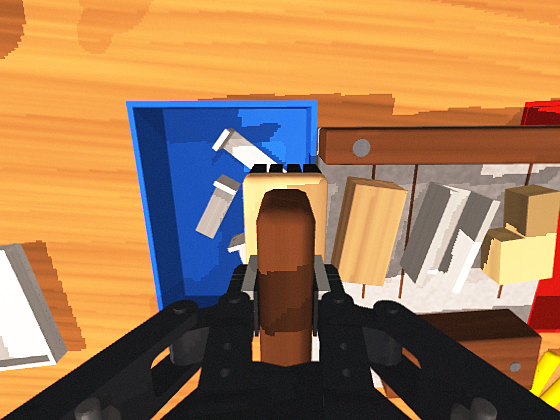

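```bash
python3 - <<'E'
from bench import bot
from h import *
f=bot.grab_frame("side")
O=np.array([658.5,-85.5]);a=np.radians(4.6);M=np.array([[np.cos(a),-np.sin(a)],[np.sin(a),np.cos(a)]])
q=(np.array([(147,264),(264,269)])+.5)/4-.5+[220,130]
print((onz(f,q,121)-O)@M)
q=(np.array([(146,328),(262,325)])+.5)/4-.5+[220,130]
print((onz(f,q,68)-O)@M)
E
```

```text
[[  -5.23417672  119.13301933]
 [-103.95013272  124.92186908]]
[[  -4.89878576  137.02969474]
 [-103.91859974  130.42331736]]
```

```bash
python3 -m jog '[0,6,2,0.002,255, 0,16,3,0.002,255, 0,26,3,0.002,255, 0,36,3,0.002,255, 0,46,3,0.002,255]' ;python3 d.py b-52,-85,149,0; python3 -m jog '[0,10,0,0,255, 0,20,0,0,255, 0,30,0,0,255, 0,40,0,0,255, 0,50,0,0,255]' ;python3 d.py b-52,-85,149,0; python3 - <<'E'
from bench import bot
from h import *
f=bot.grab_frame("wrist");cv2.imwrite("pics/g1.png",f["image"])
f=bot.grab_frame("side");crop(f,220,130,380,280,4,"pics/g2.png")
E
```

```text
t: 6.45
ee_pos: [602.1, -24.1, 150.3]
ee_rot: [0.999, 0.04, -0.0, -0.0]
wrist_force: [-0.7, 0.9, -2.1]
grip_width: 0.272
t 6.45 p [602.1 -24.1 150.3] yaw 4.57 down [-0. -0. -1.] F [-0.7  0.9 -2.1] grip 0.272 q [ 0.22  0.54 -0.32  1.79  0.21  0.85 -1.68]
board frame [-51.3  65.7]
b-52,-85,149,0 world [ 613.5 -174.4  149. ] shift [ -0.6 150.7   1.3] roll -0.0
t: 6.95
ee_pos: [606.1, -73.4, 150.2]
ee_rot: [0.999, 0.04, -0.0, -0.0]
wrist_force: [0.2, 1.3, -0.2]
grip_width: 0.271
t 6.95 p [606.1 -73.4 150.2] yaw 4.63 down [-0.  0. -1.] F [ 0.2  1.3 -0.2] grip 0.271 q [ 0.3   0.55 -0.31  1.77  0.21  0.86 -1.6 ]
board frame [-51.3  16.3]
b-52,-85,149,0 world [ 613.5 -174.4  149. ] shift [ -0.8 101.3   1.2] roll 0.0
```

View pics/g1.png

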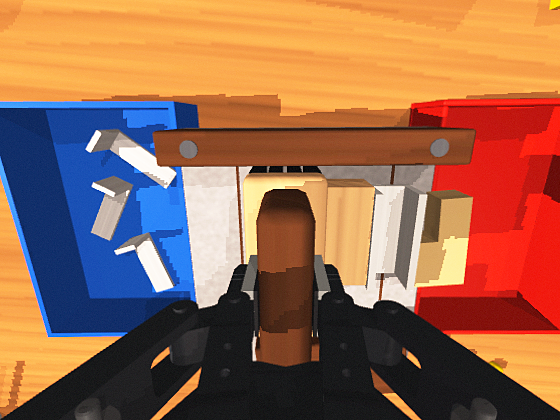

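View pics/g2.png

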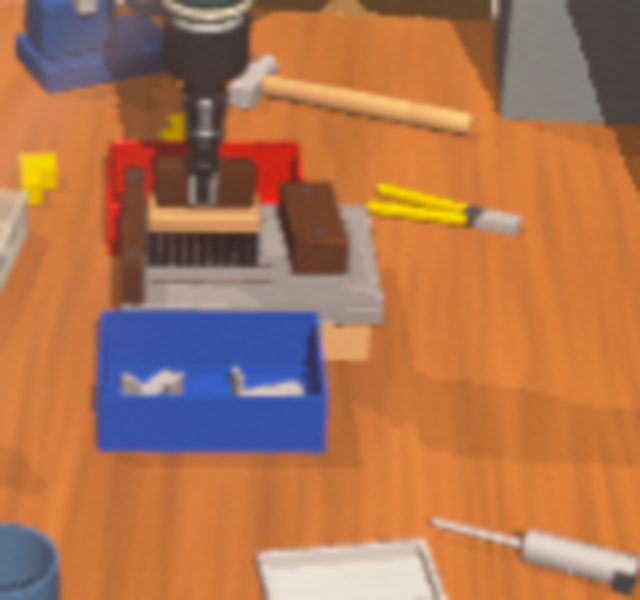

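The brush, pine, alu and ply are pressed in one chain, and the ply at (445,240) is reaching the board edge. Continuing.

```bash
python3 -m jog '[0,10,0,0,255, 0,20,0,0,255, 0,30,0,0,255, 0,40,0,0,255, 0,50,0,0,255]' ;python3 d.py b-52,-100,149,0; python3 - <<'E'
from bench import bot
from h import *
f=bot.grab_frame("wrist");cv2.imwrite("pics/g3.png",f["image"])
E
```

```text
t: 7.55
ee_pos: [610.2, -123.6, 150.3]
ee_rot: [0.999, 0.04, 0.0, 0.0]
wrist_force: [-0.1, 1.0, -1.3]
grip_width: 0.268
t 7.55 p [ 610.2 -123.6  150.3] yaw 4.62 down [ 0. -0. -1.] F [-0.1  1.  -1.3] grip 0.268 q [ 0.37  0.56 -0.3   1.74  0.21  0.87 -1.51]
board frame [-51.2 -34.1]
b-52,-100,149,0 world [ 614.7 -189.3  149. ] shift [-0.8 65.9  1.3] roll 0.0
```

View pics/g3.png

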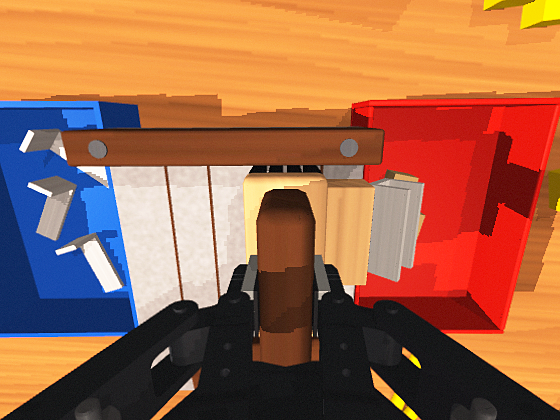

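The ply has dropped into the tray by the near wall, under the alu, and the alu at (395,230) is tipping in. The pine is at the edge.

```bash
python3 -m jog '[0,10,0,0,255, 0,20,0,0,255, 0,30,0,0,255, 0,40,0,0,255, 0,50,0,0,255]' ;python3 d.py b-52,-120,149,0; python3 - <<'E'
from bench import bot
from h import *
f=bot.grab_frame("wrist");cv2.imwrite("pics/g4.png",f["image"])
f=bot.grab_frame("side");crop(f,220,130,380,280,4,"pics/g5.png")
E
```

```text
t: 8.1
ee_pos: [614.1, -173.3, 150.2]
ee_rot: [0.999, 0.04, -0.0, 0.0]
wrist_force: [0.3, 0.6, -2.8]
grip_width: 0.27
t 8.1 p [ 614.1 -173.3  150.2] yaw 4.61 down [-0. -0. -1.] F [ 0.3  0.6 -2.8] grip 0.27 q [ 0.43  0.59 -0.29  1.7   0.21  0.89 -1.43]
board frame [-51.3 -84. ]
b-52,-120,149,0 world [ 616.3 -209.3  149. ] shift [-0.7 36.   1.2] roll 0.0
```

View pics/g4.png

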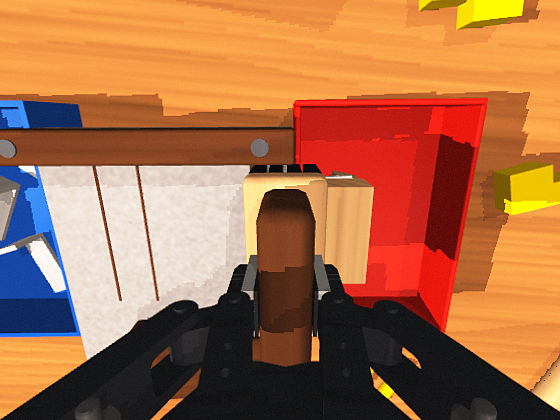

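View pics/g5.png

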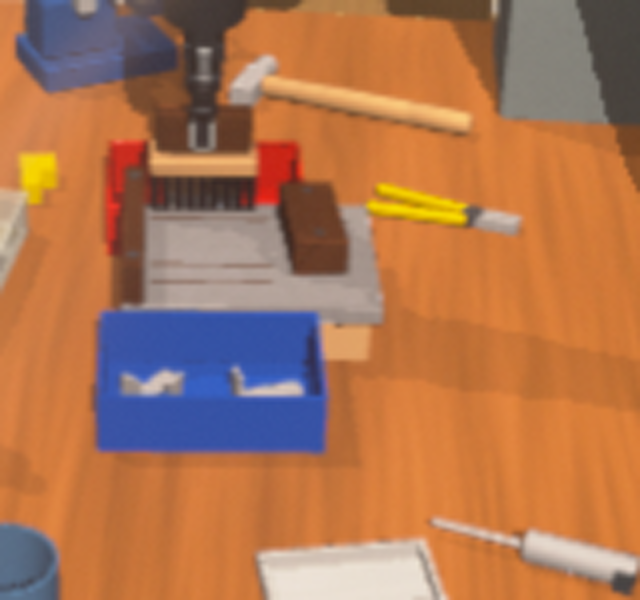

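The pine now lies on the other two, by the near wall at board height. I'll push further so it drops in.

```bash
python3 -m jog '[0,10,0,0,255, 0,20,0,0,255, 0,30,0,0,255, 0,40,0,0,255, 0,40,0,0,255]' ;python3 d.py b-52,-120,149,0; python3 - <<'E'
from bench import bot
from h import *
f=bot.grab_frame("wrist");cv2.imwrite("pics/g6.png",f["image"])
f=bot.grab_frame("top");crop(f,285,140,405,270,4,"pics/g7.png")
E
```

```text
t: 8.7
ee_pos: [617.1, -215.0, 150.1]
ee_rot: [0.999, 0.039, -0.0, 0.001]
wrist_force: [-0.8, -0.2, -1.2]
grip_width: 0.269
t 8.7 p [ 617.1 -215.   150.1] yaw 4.45 down [-0.    -0.001 -1.   ] F [-0.8 -0.2 -1.2] grip 0.269 q [ 0.49  0.61 -0.28  1.66  0.21  0.91 -1.37]
board frame [ -51.7 -125.8]
b-52,-120,149,0 world [ 616.3 -209.3  149. ] shift [-0.3 -5.8  1.1] roll -0.003
```

View pics/g6.png

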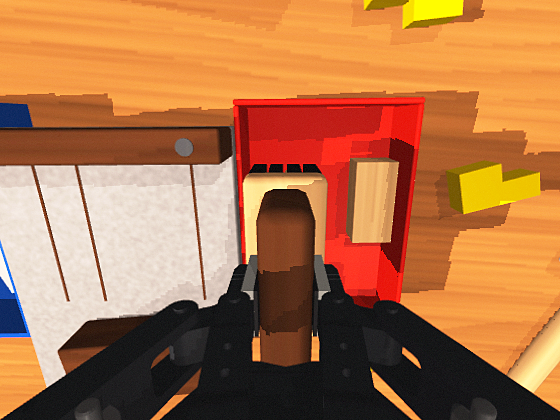

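View pics/g7.png

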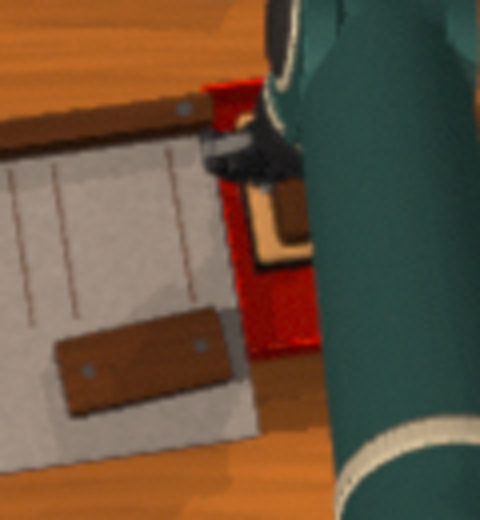

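The pine now lies deep in the red tray at (372,200). Next I'll raise the brush, turn it a quarter and move in front of the block, then check the tray.

```bash
python3 -m jog '[0,0,-20,0,255, 0,0,-50,0,255, 0,-20,-70,-0.15,255, -20,-40,-70,-0.3,255, -50,-60,-70,-0.45,255]' ;python3 d.py b-218,-17,200,90;python3 - <<'E'
from bench import bot
from h import *
f=bot.grab_frame("wrist");cv2.imwrite("pics/i1.png",f["image"])
E
```

```text
t: 9.3
ee_pos: [563.6, -154.3, 221.2]
ee_rot: [0.964, 0.266, 0.001, 0.0]
wrist_force: [-0.0, 1.5, -2.3]
grip_width: 0.266
t 9.3 p [ 563.6 -154.3  221.2] yaw 30.9 down [ 0.003  0.    -1.   ] F [-0.   1.5 -2.3] grip 0.266 q [ 0.55  0.44 -0.43  1.78  0.21  0.97 -1.  ]
board frame [-100.1  -60.9]
b-218,-17,200,90 world [ 442.6 -119.9  200. ] shift [-86.3 -91.6  20.8] roll -1.112
```

View pics/i1.png

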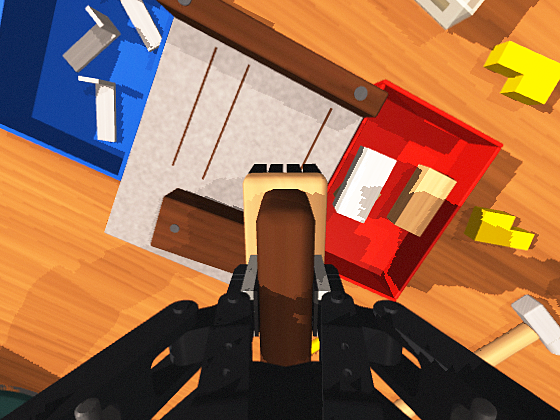

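```bash
python3 -m jog '[-17,-18,0,-0.15,255, -34,-36,0,-0.3,255, -51,-54,0,-0.45,255, -68,-72,0,-0.6,255, -86,-92,0,-0.75,255]'; python3 d.py b-218,-17,200,90;python3 -m jog '[0,0,0,-0.15,255, 0,0,0,-0.3,255, 0,0,0,-0.45,255]'; python3 d.py b-218,-17,200,90;python3 - <<'E'
from bench import bot
from h import *
f=bot.grab_frame("wrist");cv2.imwrite("pics/i2.png",f["image"])
f=bot.grab_frame("top");crop(f,215,140,405,270,4,"pics/i3.png")
f=bot.grab_frame("side");crop(f,220,130,380,280,4,"pics/i4.png")
E
```

```text
t: 9.85
ee_pos: [441.1, -119.9, 220.3]
ee_rot: [0.8, 0.6, 0.0, 0.0]
wrist_force: [0.4, 1.1, -1.4]
grip_width: 0.271
t 9.85 p [ 441.1 -119.9  220.3] yaw 73.75 down [ 0. -0. -1.] F [ 0.4  1.1 -1.4] grip 0.271 q [ 0.76  0.25 -0.64  2.06  0.19  0.89 -0.27]
board frame [-219.4  -16.8]
b-218,-17,200,90 world [ 442.6 -119.9  200. ] shift [ 0.3  1.4 20.3] roll -0.364
t: 10.15
ee_pos: [441.9, -120.1, 220.6]
ee_rot: [0.646, 0.763, -0.0, 0.0]
wrist_force: [-0.4, -0.6, -2.1]
grip_width: 0.269
t 10.15 p [ 441.9 -120.1  220.6] yaw 99.54 down [ 0.    -0.001 -1.   ] F [-0.4 -0.6 -2.1] grip 0.269 q [ 0.82  0.27 -0.72  2.05  0.23  0.9   0.15]
board frame [-218.7  -17.2]
b-218,-17,200,90 world [ 442.6 -119.9  200. ] shift [ 0.1  0.7 20.6] roll 0.086
```

View pics/i2.png

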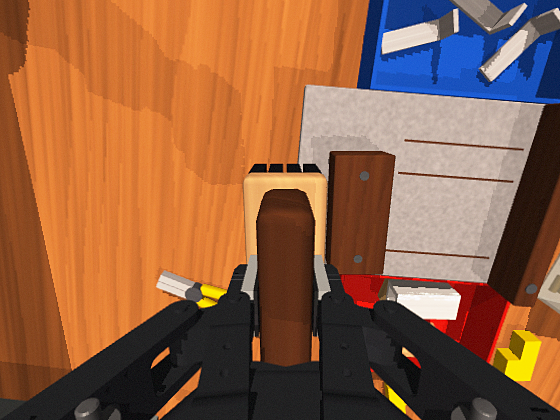

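View pics/i3.png

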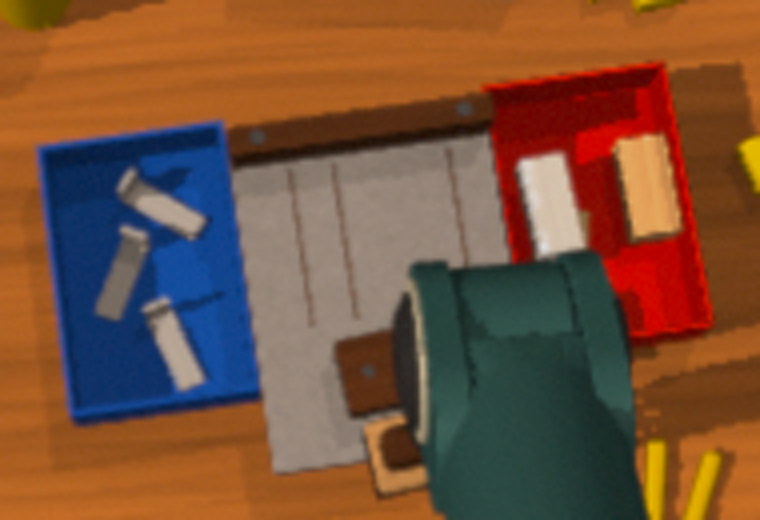

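View pics/i4.png

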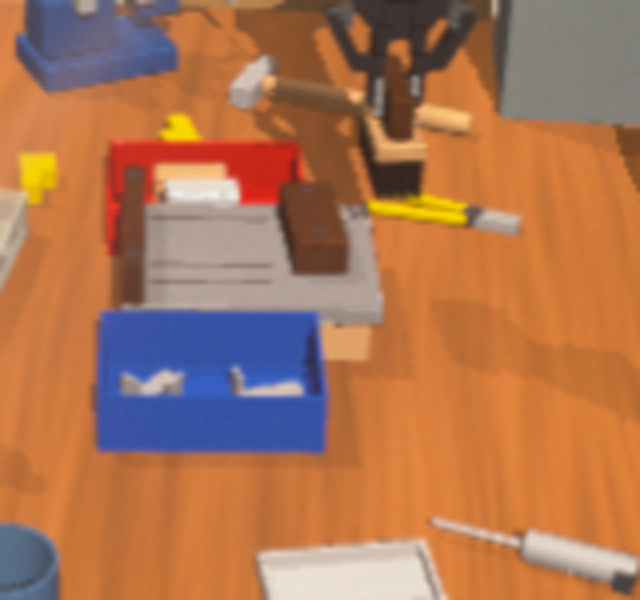

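No offcuts are left on the board. The alu (upside down, at (552,205)) and pine (648,187) are in the red tray, with a tan bit of the ply showing beneath the alu at (585,215). Lowering the brush in front of the block.

```bash
python3 -m jog '[0,0,20,0.086,255, 0,0,45,0.086,255, 0,0,65,0.086,255, 0,0,72,0.086,255, 0,0,72,0.086,255]'; python3 d.py b-75,-17,149,90
```

```text
t: 10.8
ee_pos: [441.5, -120.2, 147.6]
ee_rot: [0.681, 0.732, -0.0, -0.001]
wrist_force: [-0.2, -0.5, -2.0]
grip_width: 0.267
t 10.8 p [ 441.5 -120.2  147.6] yaw 94.16 down [-0.002  0.001 -1.   ] F [-0.2 -0.5 -2. ] grip 0.267 q [ 0.74  0.39 -0.64  2.11  0.34  0.74 -0.04]
board frame [-219.   -17.2]
b-75,-17,149,90 world [ 585.1 -108.5  149. ] shift [  1.3 144.   -1.6] roll -0.008
```

```bash
python3 -m jog '[0,10,0,-0.008,255, 0,22,0,-0.008,255, 0,34,0,-0.008,255, 0,46,0,-0.008,255, 0,58,0,-0.008,255]'; python3 d.py b-75,-17,149,90;python3 -m jog '[0,12,0,0,255, 0,24,0,0,255, 0,36,0,0,255, 0,48,0,0,255, 0,60,0,0,255]'; python3 d.py b-75,-17,149,90;python3 - <<'E'
from bench import bot
from h import *
f=bot.grab_frame("wrist");cv2.imwrite("pics/j1.png",f["image"])
f=bot.grab_frame("side");crop(f,220,130,380,280,4,"pics/j2.png")
E
```

```text
t: 11.3
ee_pos: [501.1, -116.3, 148.4]
ee_rot: [0.678, 0.735, 0.0, 0.0]
wrist_force: [-1.3, -0.2, -0.6]
grip_width: 0.269
t 11.3 p [ 501.1 -116.3  148.4] yaw 94.69 down [ 0. -0. -1.] F [-1.3 -0.2 -0.6] grip 0.269 q [ 0.66  0.47 -0.62  1.99  0.37  0.8  -0.09]
board frame [-159.4  -18.1]
b-75,-17,149,90 world [ 585.1 -108.5  149. ] shift [ 0.9 84.4 -0.5] roll 0.001
t: 11.8
ee_pos: [560.6, -111.3, 148.1]
ee_rot: [0.678, 0.735, 0.0, -0.0]
wrist_force: [-0.8, 0.8, -1.9]
grip_width: 0.27
t 11.8 p [ 560.6 -111.3  148.1] yaw 94.69 down [-0.  0. -1.] F [-0.8  0.8 -1.9] grip 0.27 q [ 0.59  0.55 -0.59  1.85  0.4   0.86 -0.11]
board frame [-99.7 -17.9]
b-75,-17,149,90 world [ 585.1 -108.5  149. ] shift [ 0.8 24.7 -0.9] roll 0.002
```

View pics/j1.png

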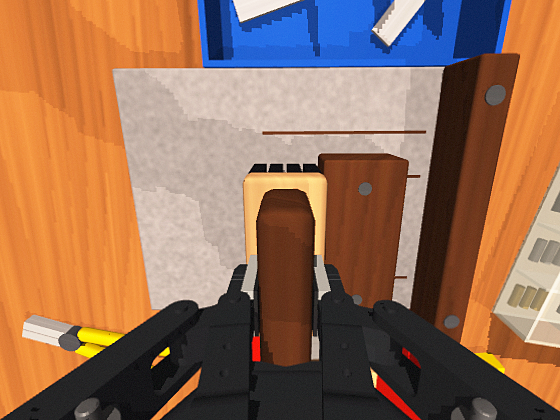

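View pics/j2.png

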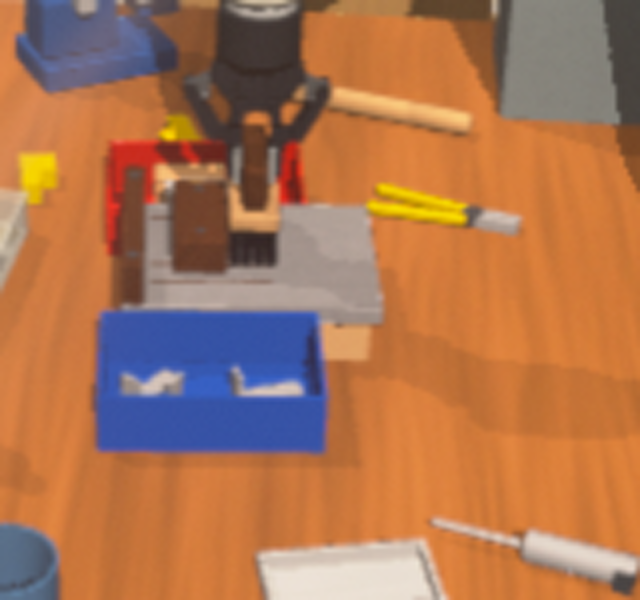

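The block is square against the brush face and about 25 mm from the fence. I'll close the gap slowly and watch the force.

```bash
python3 -m jog '[0,8,0,0,255, 0,15,0,0,255, 0,20,0,0,255, 0,24,0,0,255]'; python3 d.py;python3 -m jog '[0,2,0,0,255, 0,3,0,0,255]'; python3 d.py b-75,-17,149,90
```

```text
t: 12.3
ee_pos: [583.8, -109.5, 148.2]
ee_rot: [0.678, 0.735, -0.0, -0.0]
wrist_force: [-0.8, -0.4, -1.3]
grip_width: 0.269
t 12.3 p [ 583.8 -109.5  148.2] yaw 94.69 down [-0. -0. -1.] F [-0.8 -0.4 -1.3] grip 0.269 q [ 0.57  0.58 -0.59  1.8   0.41  0.88 -0.12]
board frame [-76.4 -17.9]
t: 12.5
ee_pos: [586.5, -109.3, 148.2]
ee_rot: [0.678, 0.735, -0.0, -0.0]
wrist_force: [-1.2, 0.6, -1.5]
grip_width: 0.268
t 12.5 p [ 586.5 -109.3  148.2] yaw 94.69 down [-0. -0. -1.] F [-1.2  0.6 -1.5] grip 0.268 q [ 0.57  0.59 -0.59  1.79  0.41  0.89 -0.12]
board frame [-73.7 -17.9]
b-75,-17,149,90 world [ 585.1 -108.5  149. ] shift [ 0.9 -1.3 -0.8] roll 0.002
```

```bash
python3 -m jog '[0,1,0,0,255, 0,2,0,0,255, 0,2,0,0,255]'; python3 d.py|head -1;python3 -m jog '[0,1,0,0,255, 0,2,0,0,255, 0,2,0,0,255]'; python3 d.py |head -2;
```

```text
t: 12.8
ee_pos: [587.9, -109.2, 148.1]
ee_rot: [0.678, 0.735, -0.001, -0.0]
wrist_force: [-3.1, 0.1, -0.3]
grip_width: 0.27
t 12.8 p [ 587.9 -109.2  148.1] yaw 94.7 down [-0.001 -0.    -1.   ] F [-3.1  0.1 -0.3] grip 0.27 q [ 0.56  0.59 -0.58  1.79  0.41  0.89 -0.12]
t: 13.1
ee_pos: [588.4, -109.3, 147.7]
ee_rot: [0.677, 0.736, -0.002, -0.002]
wrist_force: [-7.3, -1.0, 1.7]
grip_width: 0.268
t 13.1 p [ 588.4 -109.3  147.7] yaw 94.71 down [-0.005 -0.001 -1.   ] F [-7.3 -1.   1.7] grip 0.268 q [ 0.56  0.59 -0.58  1.78  0.41  0.89 -0.12]
board frame [-71.8 -18.1]
```

The force is rising at -71.8, where flush predicts -72.5, so the block is on the fence. One small extra press, then back off.

```bash
python3 -m jog '[0,1,0,0,255, 0,2,0,0,255, 0,2,0,0,255]'; python3 d.py|head -1;python3 -m jog '[0,-6,0,0,255, 0,-30,0,0,255, 0,-60,-20,0,255, 0,-90,-50,0,255, 0,-110,-80,0,255]'; python3 d.py 463.5,302.5,200,12.7; python3 - <<'E'
from bench import bot
from h import *
f=bot.grab_frame("wrist");cv2.imwrite("pics/k1.png",f["image"])
f=bot.grab_frame("side");crop(f,220,130,380,280,4,"pics/k2.png")
f=bot.grab_frame("top");crop(f,215,140,405,270,4,"pics/k3.png")
E
```

```text
t: 13.4
ee_pos: [588.7, -109.3, 147.2]
ee_rot: [0.677, 0.736, -0.004, -0.003]
wrist_force: [-10.8, -1.7, 3.4]
grip_width: 0.267
t 13.4 p [ 588.7 -109.3  147.2] yaw 94.71 down [-0.009 -0.001 -1.   ] F [-10.8  -1.7   3.4] grip 0.267 q [ 0.56  0.6  -0.58  1.78  0.41  0.9  -0.12]
t: 13.9
ee_pos: [481.4, -117.6, 228.7]
ee_rot: [0.678, 0.735, 0.0, -0.0]
wrist_force: [0.7, -0.5, -1.3]
grip_width: 0.271
t 13.9 p [ 481.4 -117.6  228.7] yaw 94.7 down [ 0.  0. -1.] F [ 0.7 -0.5 -1.3] grip 0.271 q [ 0.76  0.33 -0.69  1.96  0.25  0.94  0.02]
board frame [-179.1  -17.8]
463.5,302.5,200,12.7 world [463.5 302.5 200. ] shift [420.2  16.5  28.8] roll 1.431
```

View pics/k1.png

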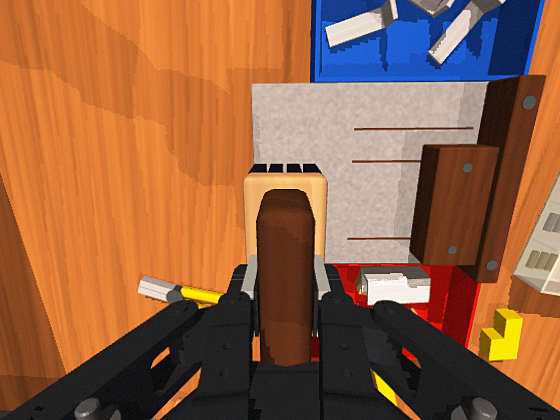

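View pics/k3.png

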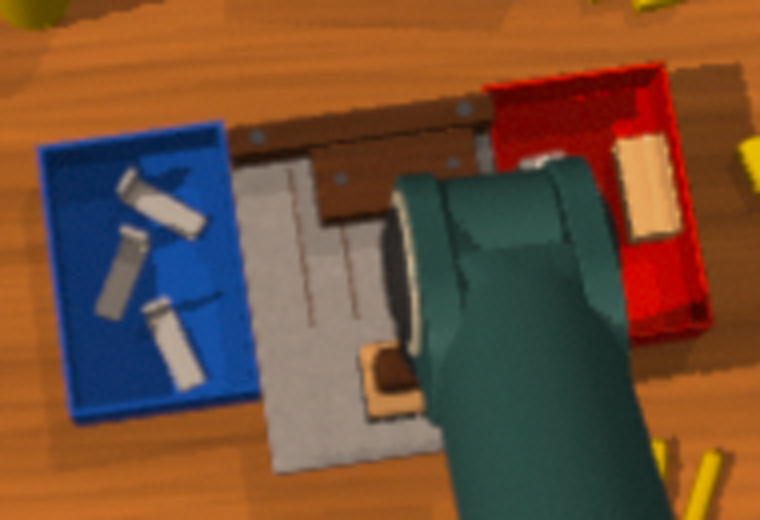

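The block sits flush along the fence. Now the brush goes back to its rest; the grasp pose was (463.7, 301.3, 89.5) at yaw 12.7°.

```bash
python3 -m jog '[30,2,0,0,255, 70,3,0,0.14,255, 112,4,0,0.28,255, 154,6,0,0.42,255, 196,8,0,0.56,255]'; python3 d.py 463.7,301.3,200,12.7
```

```text
t: 14.55
ee_pos: [475.4, 78.2, 227.4]
ee_rot: [0.854, 0.52, 0.001, -0.0]
wrist_force: [1.5, 0.2, -1.4]
grip_width: 0.269
t 14.55 p [475.4  78.2 227.4] yaw 62.71 down [ 0.001  0.001 -1.   ] F [ 1.5  0.2 -1.4] grip 0.269 q [ 0.35  0.3  -0.67  2.    0.23  0.92 -0.92]
board frame [-169.4  177.9]
463.7,301.3,200,12.7 world [463.7 301.3 200. ] shift [ 192.9 -112.7   27.7] roll 0.873
```

```bash
python3 -m jog '[38,-22,0,0.14,255, 76,-44,0,0.28,255, 114,-66,0,0.42,255, 152,-88,0,0.56,255, 190,-110,10,0.70,255]'; python3 d.py 463.7,301.3,180,12.7;
```

```text
t: 15.05
ee_pos: [464.3, 294.8, 218.7]
ee_rot: [0.979, 0.206, 0.001, -0.001]
wrist_force: [1.5, -0.3, -2.0]
grip_width: 0.269
t 15.05 p [464.3 294.8 218.7] yaw 23.76 down [ 0.002  0.002 -1.   ] F [ 1.5 -0.3 -2. ] grip 0.269 q [-0.16  0.41 -0.58  1.86  0.27  0.95 -2.02]
board frame [-163.1  394.7]
463.7,301.3,180,12.7 world [463.7 301.3 180. ] shift [ 2.  -6.1 38.7] roll 0.193
```

```bash
python3 -m jog '[2,-6,10,0.14,255, 2,-6,50,0.193,255, 2,-6,78,0.193,255, 2,-6,90,0.193,255, 2,-6,90,0.193,255]'; python3 d.py 463.7,301.3,89.5,12.7; python3 - <<'E'
from bench import bot
from h import *
f=bot.grab_frame("wrist");cv2.imwrite("pics/l1.png",f["image"])
f=bot.grab_frame("side");crop(f,260,210,380,310,5,"pics/l2.png")
E
```

```text
t: 15.55
ee_pos: [461.9, 298.0, 126.7]
ee_rot: [0.994, 0.114, -0.002, 0.0]
wrist_force: [0.7, 0.2, -2.8]
grip_width: 0.266
t 15.55 p [461.9 298.  126.7] yaw 13.07 down [-0.004 -0.001 -1.   ] F [ 0.7  0.2 -2.8] grip 0.266 q [-0.25  0.53 -0.48  1.92  0.34  0.78 -2.27]
board frame [-165.2  398.1]
463.7,301.3,89.5,12.7 world [463.7 301.3  89.5] shift [ 2.6 -2.8 37.2] roll 0.006
```

View pics/l2.png

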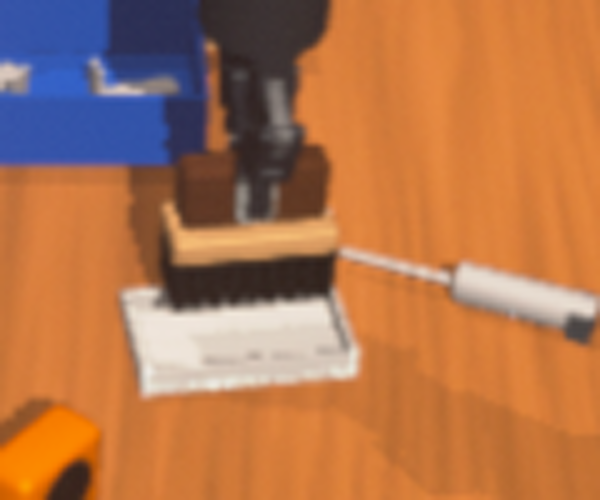

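View pics/l1.png

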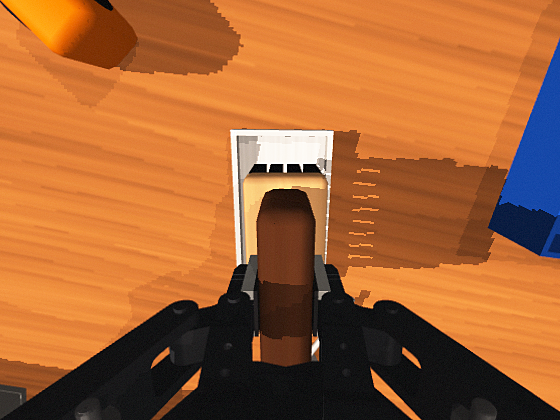

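The brush is over the rest opening, 37 mm up and aligned with it. Lowering and then checking force.

```bash
python3 -m jog '[1,-1,0,0.006,255, 2,-2,10,0.006,255, 2,-2,20,0.006,255, 2,-2,26,0.006,255, 2,-2,26,0.006,255]'; python3 d.py 463.7,301.3,90.5,12.7
```

```text
t: 16.15
ee_pos: [463.6, 299.9, 101.7]
ee_rot: [0.994, 0.11, -0.001, 0.001]
wrist_force: [0.5, -0.4, -2.4]
grip_width: 0.268
t 16.15 p [463.6 299.9 101.7] yaw 12.68 down [-0.002 -0.001 -1.   ] F [ 0.5 -0.4 -2.4] grip 0.268 q [-0.27  0.57 -0.46  1.93  0.36  0.73 -2.29]
board frame [-163.3  399.7]
463.7,301.3,90.5,12.7 world [463.7 301.3  90.5] shift [ 0.4 -1.4 11.2] roll -0.0
```

```bash
python3 -m jog '[0,-1,5,0,255, 0,-1,9,0,255, 0,-1,11,0,255, 0,-1,11,0,255]'; python3 d.py 463.7,301.3,89.5,12.7
```

```text
t: 16.55
ee_pos: [464.0, 301.4, 91.7]
ee_rot: [0.994, 0.11, -0.0, 0.0]
wrist_force: [-0.1, -0.1, -1.3]
grip_width: 0.272
t 16.55 p [464.  301.4  91.7] yaw 12.69 down [-0. -0. -1.] F [-0.1 -0.1 -1.3] grip 0.272 q [-0.28  0.58 -0.45  1.93  0.38  0.71 -2.31]
board frame [-162.9  401.2]
463.7,301.3,89.5,12.7 world [463.7 301.3  89.5] shift [-0.3  0.   2.2] roll -0.0
```

```bash
python3 -m jog '[0,0,1,0,255, 0,0,2,0,255, 0,0,2.5,0,255, 0,0,2.5,0,255]'; python3 d.py 463.7,301.3,89.5,12.7
```

```text
t: 16.95
ee_pos: [464.2, 301.5, 89.6]
ee_rot: [0.994, 0.11, 0.0, -0.0]
wrist_force: [-0.5, -0.4, -1.9]
grip_width: 0.271
t 16.95 p [464.2 301.5  89.6] yaw 12.68 down [ 0.  0. -1.] F [-0.5 -0.4 -1.9] grip 0.271 q [-0.28  0.59 -0.45  1.93  0.38  0.71 -2.31]
board frame [-162.7  401.3]
463.7,301.3,89.5,12.7 world [463.7 301.3  89.5] shift [-0.5  0.1  0.1] roll -0.0
```

```bash
python3 -m jog '[0,0,1,0,255, 0,0,2,0,255, 0,0,2,0,255]'; python3 -m jog '[0,0,0,0,230, 0,0,0,0,150, 0,0,0,0,80, 0,0,0,0,0, 0,0,0,0,0]'; python3 d.py 463.7,301.3,89.5,12.7
```

```text
t: 17.25
ee_pos: [464.0, 301.8, 89.3]
ee_rot: [0.994, 0.111, 0.0, 0.0]
wrist_force: [-4.2, -2.5, 13.3]
grip_width: 0.271
t: 17.75
ee_pos: [464.1, 301.4, 87.3]
ee_rot: [0.994, 0.11, -0.0, -0.0]
wrist_force: [0.6, 0.4, 0.1]
grip_width: 0.901
t 17.75 p [464.1 301.4  87.3] yaw 12.67 down [-0.  0. -1.] F [0.6 0.4 0.1] grip 0.901 q [-0.28  0.59 -0.45  1.93  0.38  0.71 -2.31]
board frame [-162.7  401.2]
463.7,301.3,89.5,12.7 world [463.7 301.3  89.5] shift [-0.4  0.  -2.2] roll -0.001
```

Contact was made at 89.3 (13 N) and the brush is released. Rising and moving aside for the final checks.

```bash
python3 -m jog '[0,0,0,0,0, 0,0,-20,0,0, 0,0,-60,0,0, 0,0,-110,0,0, 0,0,-150,0,0]';python3 -m jog '[-20,-20,0,0,0, -60,-40,0,0,0, -90,-60,0,0,0, -90,-60,0,0,0]'; python3 d.py; python3 - <<'E'
from bench import bot
from h import *
import pickle
f=bot.grab_frame("top");crop(f,215,140,405,270,4,"pics/m1.png");cv2.imwrite("pics/m0.png",f["image"])
g=bot.grab_frame("side");crop(g,220,130,380,300,3.5,"pics/m2.png")
pickle.dump((f,g),open("f1.pkl","wb"))
E
```

```text
t: 18.25
ee_pos: [464.2, 301.8, 239.8]
ee_rot: [0.994, 0.111, 0.0, -0.0]
wrist_force: [1.2, 0.2, 0.1]
grip_width: 1.002
t: 18.65
ee_pos: [358.3, 342.3, 237.9]
ee_rot: [0.993, 0.114, -0.0, -0.0]
wrist_force: [0.8, 0.2, 0.5]
grip_width: 1.004
t 18.65 p [358.3 342.3 237.9] yaw 13.13 down [-0.001  0.    -1.   ] F [0.8 0.2 0.5] grip 1.004 q [-0.31  0.29 -0.61  1.96  0.2   0.95 -2.36]
board frame [-264.9  450.5]
```

View pics/m1.png

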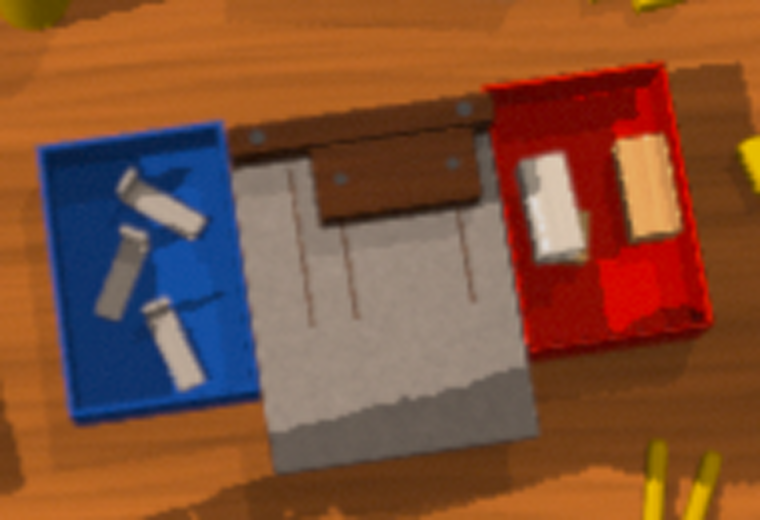

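View pics/m2.png

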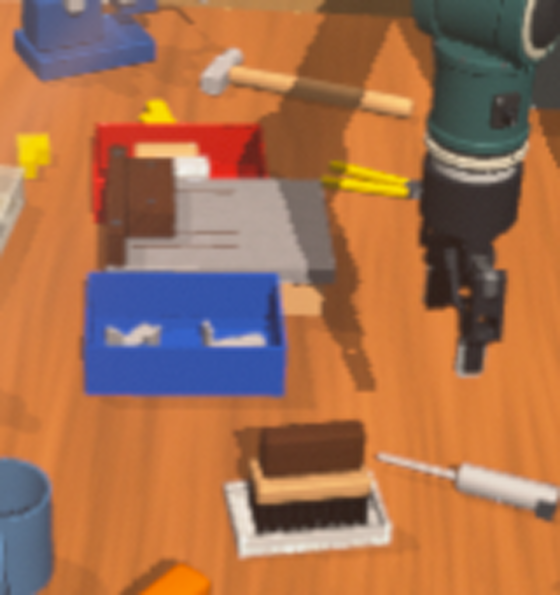

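View pics/m0.png

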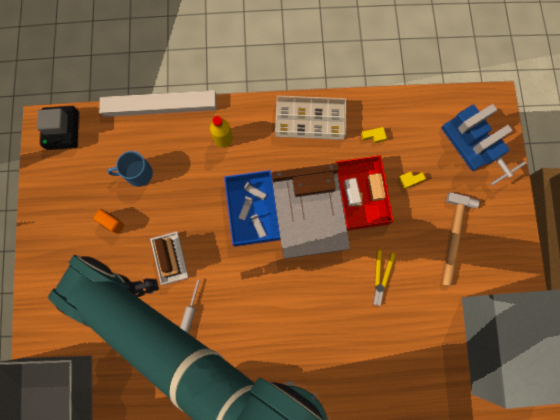

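The brush stands in its rest, the block is against the fence, the board is clear and the bystanders look unmoved. The ply is mostly hidden under the alu at (553,207), so I'll measure the alu's height and the block's position.

```bash
python3 - <<'E'
from h import *
import pickle
f,g=pickle.load(open("f1.pkl","rb"))
O=np.array([658.5,-85.5]);a=np.radians(4.6);M=np.array([[np.cos(a),-np.sin(a)],[np.sin(a),np.cos(a)]])
c=lambda pts,x0,y0,k:(np.array(pts,float)+.5)/k-.5+[x0,y0]
b=(onz(f,c([(310,152),(474,130),(480,200),(321,226)],215,140,4),95)-O)@M
print("block",b.round(1).tolist(),b.mean(0), np.degrees(np.arctan2(b[0]-b[1],1)) )
al=c([(519,160),(566,151),(586,249),(537,262)],215,140,4)
for z in (36,46,56,66,76):
    P=onz(f,al,z); q=(P-O)@M-[-57.5,-156]
    s=[round(float(np.linalg.norm(P[i]-P[(i+1)%4])),1) for i in range(4)]
    px=(proj(g,np.c_[P,[z]*4])-[220,130])*3.5
    print(z,"tray c",q.mean(0).round(1),s,"side px",px.round(0).tolist())
cv2.imwrite("pics/n1.png",cv2.resize(f["image"][150:235,330:400],None,fx=7,fy=7,interpolation=cv2.INTER_CUBIC))
cv2.imwrite("pics/n2.png",cv2.resize(cv2.convertScaleAbs(g["image"][160:215,240:310],alpha=1.0),None,fx=9,fy=9,interpolation=cv2.INTER_CUBIC))
E
```

```text
block [[-3.4, 37.1], [-3.2, -74.2], [-51.5, -70.6], [-54.7, 37.0]] [-28.20124643 -17.68513318] [-14.76757392  89.48532016]
36 tray c [ 8.9 28.2] [33.8, 71.3, 35.6, 73.7] side px [[137.0, 185.0], [136.0, 170.0], [200.0, 170.0], [204.0, 186.0]]
46 tray c [ 6.7 29.9] [33.6, 70.7, 35.3, 73.2] side px [[139.0, 178.0], [138.0, 163.0], [202.0, 163.0], [206.0, 179.0]]
56 tray c [ 4.5 31.6] [33.3, 70.2, 35.0, 72.7] side px [[142.0, 171.0], [140.0, 156.0], [204.0, 156.0], [208.0, 171.0]]
66 tray c [ 2.3 33.3] [33.1, 69.7, 34.8, 72.1] side px [[144.0, 164.0], [142.0, 149.0], [206.0, 149.0], [210.0, 164.0]]
76 tray c [ 0.1 35. ] [32.9, 69.2, 34.5, 71.6] side px [[146.0, 156.0], [145.0, 142.0], [208.0, 142.0], [213.0, 157.0]]
```

View pics/n1.png

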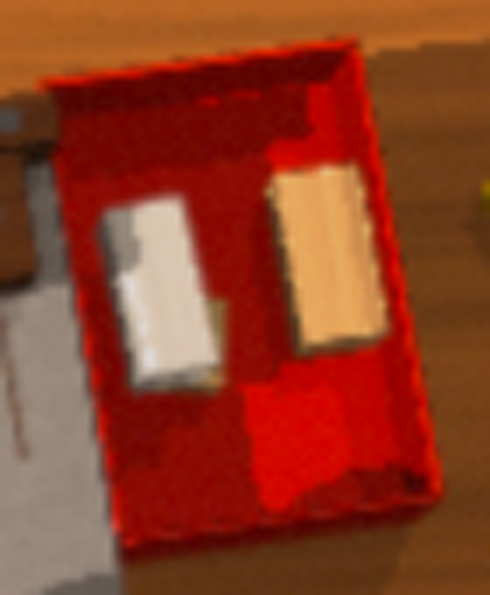

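View pics/n2.png

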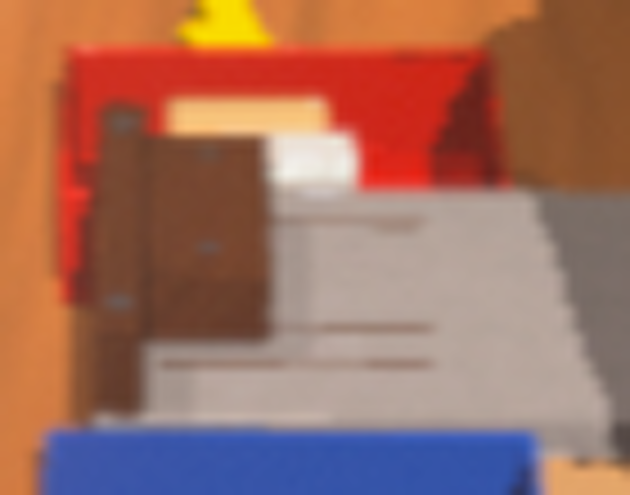

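The alu's top edge in the side view is at row ~157, which gives z = 56 = 4 + 22 + 30. So the ply lies flat on the tray floor under the upturned alu, and a corner of it shows at (215,330) in the crop. Last check is the brush in its rest.

```bash
python3 - <<'E'
from h import *
import pickle
f,g=pickle.load(open("f1.pkl","rb"))
crop(f,140,225,215,300,8,"pics/o1.png")
f0,g0=pickle.load(open("f0.pkl","rb"))
d=cv2.absdiff(f["image"],f0["image"]).max(2)
for n,(x,y,w) in dict(hammer=(460,235,45),pliers=(385,278,28),mug=(132,170,25),tape=(108,222,17),tray=(169,258,24)).items(): print(n,(d[y-w:y+w,x-w:x+w]>40).mean().round(3))
E
```

```text
hammer 0.331
pliers 0.135
mug 0.0
tape 0.0
tray 0.084
```

View pics/o1.png

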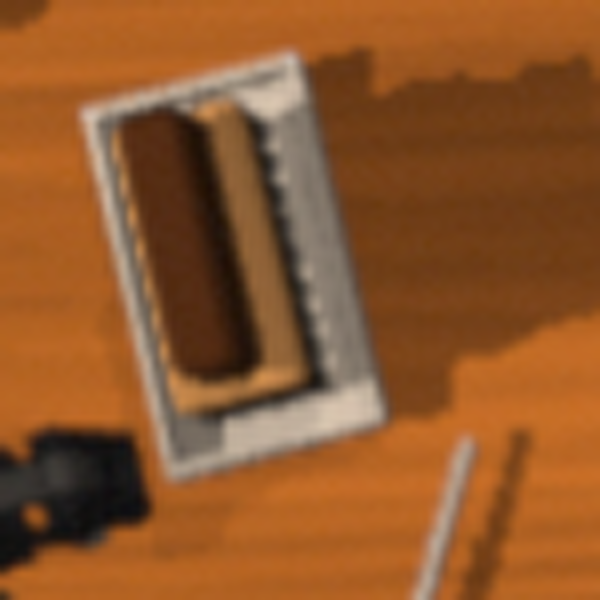

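The brush stands centred in the rest to within a few mm, as at the start. The hammer and pliers differences between images are only arm shadow, since their outlines are at the same pixels. Handing in.

```bash
python3 -c "
from bench import bot
print(bot.hand_in())"
```

```text
the job is handed in; nothing more can be done
None
```

The job is handed in at about 19 s of the 54 s allowed. I swept the three offcuts off the board into the red tray in one stroke. I then pushed the block to the fence with the side of the brush and stood the brush back in its rest, with the arm clear.

What the last checks showed:
- **Offcuts:** All three are in the red tray. The pine is on the far side. The alu lies upside down on the ply with its top at about 56 mm. The ply is mostly hidden: only a corner shows, and I inferred that it lies flat from the alu's height.
- **Block:** It is square to within about 1° and 18 mm off mid-width. The top view put its centre at x = -28 mm instead of -25 mm, which is within the camera error and just inside the -30 mm limit. During the push the force rose to 11 N and the arm stalled where flush predicts, so I take it as flush.
- **Brush:** It stands upright on the floor of the rest, a few mm from the middle.
- **Bystanders:** None had visibly moved. The automatic image comparison flagged changes around the hammer and pliers; their outlines are at the same pixels as before, so I put these down to the arm's shadow. I checked the awl by eye only.

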